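# Jack up the test unit and hold it for the new foot

### The arm

A 6-joint arm with a two-finger parallel gripper is mounted at the origin on the work surface. World frame = base frame: x ahead of the robot, y to its left, z up, the work surface at z = 0. Lengths are in mm, angles in rad, forces in N, time in s.
With the tool pointing down it reaches from about 300 to 825 mm from the base axis. Payload 5.4 kg.
Tool frame: the origin (TCP) lies midway between the tips of the shut fingers; the grasp point (between the pads) lies 19 mm behind it (arm.grip_point_offset is the distance from the TCP to the grasp point, in mm); z points along the fingers, y is the line along which they close (so a half turn about z gives the same grasp; the last joint's range is limited). The gripper opens to 92 mm and grips with 3 to 60 N. Pads are 20 mm wide; open, the fingers measure 128 mm over their backs; the gripper's body (75 mm by 189 mm) begins 69 mm behind the grasp point.
Start: joints at [1.048, 0.158, 1.597, -0, 1.386, -0.21], TCP at [176.951, 547.078, 185.001] pointing down, gripper open.
Joint ranges: [-2.91, 2.91], [-0.94, 2.29], [0.18, 2.7], [-1.29, 4.43], [0.17, 2.64], [-3, 3]. Speed limits (rad/s): [2.57, 2.57, 3.14, 3.14, 3.14, 3.14].

### API

Orientations are given as a unit quaternion [x, y, z, w].
In Python, from bench import arm, cams gives the robot as it stands. The module is installed in compiled form; this text tells all that it offers.
- The arm moves only by the tool apply_moves, never from a script. Its argument "moves" is a list of rows, each a list of 7 numbers: the shift along the tool's x, y, z in a scale on which 1.0 is 0.8 m, then the turn, a rotation vector about the tool's x, y, z in fractions of the full range, 1 being 90 degrees, then the finger opening in m, from 0 to 0.0919. In form: [[dx, dy, dz, wx, wy, wz, grip], ...]. A call has 1 to 8 rows; each row is the pose to reach, as a shift and turn from the pose commanded when the call began, along the tool's axes at that moment; what a row does not reach only later rows make up. A row lasts 1/10 s, in which the tool goes at most 50 mm and 8.59 degrees, less where a joint would pass 70% of its speed; a pose out of reach is approached as far as the arm can. A call with a gripper value outside its range is refused whole. The fingers move at their own pace and stop on an object; "grip_force" is the grip in N (left out, the last holds). Time passes only in rows, so rows that repeat a pose let the fingers close. It gives the time, the measured TCP pose, the force, the opening and the grip force at its end, in the units of the state.
- arm.state(): the state, without advancing time (a new reading comes with each control period).
- cams.camera(name): name is "scene" or "top" or "wrist"; returns a dict with "frame" (420x560x3 uint8, blue, green, red), "fx", "fy", "cx", "cy" (pixels), "rvec" (rotation vector, rad) and "tvec" (3), from world to camera coordinates, as OpenCV has them. Camera axes: x right, y down, z forward; pixel columns grow to the right and rows downward; lengths in mm; the calibration is good to about 2 mm. The wrist camera is an equidistant fisheye: a pixel r from the principal point sees the ray r / f radians off the axis. A picture is of the moment at which its call begins. There is no depth.
- arm.hand_in(): hands the job in; it is judged then, once.
Trained networks look in the newest picture that a camera, given by its name, has taken for a name from the list of things; names that differ only in an ending like _2 or _b are one class to them, and where a whole thing is asked for, a point or a joint stands for the part that bears it (a point fixed in the world has none). Each returns a list of dicts, best first, with "score" (0 to 1); they miss things now and then, are a little off and sometimes report something else, mostly with a low value. They report only what shows in the picture. A call takes as long as a camera call. They do not tell look-alikes from the thing itself.
- cams.spot_in(camera, query): "point" ([x, y, z] in mm, in world coordinates, good to about 4 mm: the middle of the surface that is visible of it).
- cams.outline_of(camera, query): "pixels" (420x560 bool, what is visible of it).
- cams.mark_of(camera, query): "point" ([x, y, z] in mm, in world coordinates, good to about 4 mm: a listed point, or the origin of a listed thing).
The state is a dict: "t": time; "joint_pos": joint angles; "dq": joint speeds; "tau": joint torques, N m; "tcp_pos": TCP position; "eef_rot": TCP orientation; "wrist_force": force on the tool from outside, world axes, zero at the start; "ft_torque": the same for the moment, N m; "gripper_width": finger opening in mm; "grasp_force": force on a finger pad.
Only numpy, scipy, OpenCV 4.12 (cv2) and the standard library are available. Lean on these libraries where they do the work, as an engineer would, in place of code of your own. Each camera call takes 0.05 s, during which the arm holds its last target. There are 200 camera calls.

### The job

One corner foot of the heavy test unit is missing: set the small bottle jack on the bench with its saddle centred under the round lift pad of the unit's steel bracket, and slide the loose square handle bar, plain end first, fully home into the jack's handle socket. Then pump the handle with full strokes until the jack has raised the bracket by at least 8 mm, and finish while holding: keep pressing the bar down, handle at the bottom of its stroke and only the jack carrying the unit, so that a colleague can fit the foot. Leave the spare foot, the tape roll and the screwdriver where they are.

Things in the scene. Friction and masses are not known exactly. Their poses are not given: they have to be found in the camera images.
- unit: White box 300 x 340 mm, top 165 mm, about 8 kg; it cannot shift but tilts up about its far feet when the bracket is lifted (about 30 N). Bracket: steel plate 54 mm wide sticking 67 mm out of the middle of one plain side wall, top at 130 mm, bolt head to 136 mm. Origin on the bench between the far feet, 315 mm beyond the lift pad along +x; +x points level from bracket into the unit, z up.
- lift_pad (a point): The marked lift point: centre of the flat underside of the round pad (34 mm across) under the bracket; on top of the bracket a round ring and bolt head mark it. 112 mm above the bench at the start, 45 mm out from the side wall, 22 mm in from the bracket's free edge. +x points into the unit, z up.
- jack: Small bottle jack, 1 kg, loose. Origin on the bench under the saddle axis, z up, -x out along handle. Base 12 mm thick, 80 wide (y), x -115 to +34 mm. Main cylinder 54 mm across, 80 high. Pump housing: block 34 x 34 mm at x = -71 mm, top 46 mm high, both y sides free: grip it there from above and slide it. With no load on the saddle it tips if the bar end is pressed with over about 5 N.
- saddle (a point): Centre of the saddle's top (steel disc 34 mm across) on the ram, 100 to 108.5 mm above the bench at the start: it passes 3.5 to 12 mm under the lift pad. Each full stroke lifts it one 8 mm step net (the first 2 to 10 mm): with the handle down it stands 2 to 4 mm above the step it settles back to when the handle is let up. 2 to 4 strokes do the job; the handle cannot lower it. Travel 45 mm.
- pump (a joint): Socket angle, rad: 0 = handle up (axis 0.40 rad above level), 0.40 = fully down (level), with stops. A spring returns it to 0 even with the bar in. Only full strokes count: let it back below 0.04, press to above 0.36. Pivot pin, across the jack, at x = -46 mm, 62 mm high in the jack's frame. Pressing 230 mm from the pin takes about 2 N unloaded, 5 to 10 N loaded.
- socket_mouth (a point): Centre of the mouth of the handle socket: steel tube 22 mm square outside, 17 mm square bore, 60 mm deep, lip flared to 23 mm; mouth 110 mm from the pivot pin. It tilts with the handle: +x points into the bore, -x out along it (0.40 rad above level when the handle is up), y across and level.
- socket_seat (a point): Centre of the closed bottom of the socket bore, 60 mm inside the mouth, 50 mm from the pivot pin on the same axis. Axes as socket_mouth.
- bar: Loose pump handle: straight square steel bar 14 x 14 x 220 mm, 160 g, lying flat. Origin at the middle of its underside, z up, x along the bar: +x towards the plain steel end that goes into the socket; that end's last 12 mm are stepped down to 10 mm square; the other end wears a black rubber sleeve 85 mm long, 15.5 mm square.
- bar_tip (a point): Centre of the end face of the bar's plain end, 110 mm from the bar's middle, on its centre line. It meets socket_seat when the bar is fully home.
- spare_foot: Bystander: the new foot, black rubber disc 32 mm across with an upright 8 mm stud, 36 mm high. Origin at its underside.
- tape_roll: Bystander: roll of tape lying flat, 60 mm across, 18 mm high. Origin at its underside.
- screwdriver: Bystander: screwdriver 170 mm long lying on the bench. Origin under its middle.
Things that resemble listed ones, but are neither listed nor needed, are in the scene too. There is more than one size of the bar; the one meant has the size given above. Of the things that look like the jack, take the one that is farthest to the robot's right at the start.

How it is judged (in metres and radians):
On the way:
1. the jack stands with its saddle under the lift pad and the bar is home in the handle socket (horizontal distance between saddle and lift_pad below 0.012 m and angle between jack's own z axis and vertical below 0.08 rad and distance between bar_tip and socket_seat below 0.01 m and angle between the x axis of bar and the x axis of socket_seat, either way round below 0.12 rad), for 0.2 s.
At the end, for the whole second after the job is handed in: Saddle under lift pad (16 mm; 12 mm when set), jack flat, bar home (tip 15 mm from bore bottom; 10 mm when seated), pad 8 mm up and carried by the jack alone, robot pressing the bar (over 1.5 N), pump above 0.34 rad, through the last second; bystanders within 40 mm (horizontal distance between saddle and lift_pad below 0.016 m and angle between jack's own z axis and vertical below 0.08 rad and distance between bar_tip and socket_seat below 0.015 m and angle between the x axis of bar and the x axis of socket_seat, either way round below 0.12 rad and height (world z) of lift_pad above 0.12 m and contact force between jack and unit above 15 N and value of joint pump above 0.34 rad and contact force between the fingers and bar above 1.5 N and contact force between each of the arm, the fingers, bar and unit below 1 N and distance of each of spare_foot, tape_roll, screwdriver from where it was at the start of the episode below 0.04 m); the arm keeps its last pose, push and grip.
It fails at once if a bystander (spare foot, tape roll, screwdriver) is shifted by 40 mm or more (distance of any of spare_foot, tape_roll, screwdriver from where it was at the start of the episode above 0.04 m).
It fails at once if the jack is tipped over (angle between jack's own z axis and vertical above 0.5 rad).
It also fails if it takes over 72 s, if anything falls off the work surface, if the arm or the gripper's body presses on something with over 40 N, if the wrist force passes 120 N, or if a joint passes its speed limit or range.

## Working session

There is one attempt and no reset: what is moved stays moved. The work goes in short steps, Python scripts to look and compute and a tool call to move; the robot and the scene stay as the last step left them, time stands still between calls to the robot, and variables do not carry over. Pictures are saved under pics/ and viewed, at most 10 in all, crops included, and the job is handed in when it is done.

Besides the shell and the picture viewer there is one more tool, called after "Emit:" as name(argument=value, ...), one argument or row to a line, values as JSON. apply_moves: Moves the arm, as the interface text tells. Its arguments: {"type":"object","properties":{"moves":{"type":"array","items":{"type":"array","items":{"type":"number"}}},"grip_force":{"type":"number"}},"required":["moves"]}

```bash
mkdir -p pics; cat > h.py <<'E'
import numpy as np, cv2
from bench import arm, cams
from scipy.spatial.transform import Rotation as R
def cam(n,f=None):
    c=cams.camera(n)
    if f: cv2.imwrite('pics/'+f,c['frame'])
    return c
def K(c): return np.array([[c['fx'],0,c['cx']],[0,c['fy'],c['cy']],[0,0,1.]])
def ray(c,u,v,wrist=False):
    Rm=cv2.Rodrigues(np.array(c['rvec'],float))[0]; t=np.array(c['tvec'],float).ravel()
    x=(u-c['cx'])/c['fx'];y=(v-c['cy'])/c['fy']
    if wrist:
        r=np.hypot(x,y); d=np.array([x/r*np.sin(r),y/r*np.sin(r),np.cos(r)]) if r>1e-9 else np.array([0,0,1.])
    else: d=np.array([x,y,1.])
    d=Rm.T@d; return -Rm.T@t, d/np.linalg.norm(d)
def atz(c,u,v,z,wrist=False):
    o,d=ray(c,u,v,wrist); return o+d*(z-o[2])/d[2]
def proj(c,P,wrist=False):
    Rm=cv2.Rodrigues(np.array(c['rvec'],float))[0]; p=Rm@np.array(P,float)+np.array(c['tvec'],float).ravel()
    if wrist:
        r=np.hypot(p[0],p[1]); th=np.arctan2(r,p[2]); return c['cx']+c['fx']*th*p[0]/r, c['cy']+c['fy']*th*p[1]/r
    return c['cx']+c['fx']*p[0]/p[2], c['cy']+c['fy']*p[1]/p[2]
def tri(rays):
    A=0;b=0
    for o,d in rays:
        M=np.eye(3)-np.outer(d,d);A=A+M;b=b+M@o
    return np.linalg.solve(A,b)
def tool(dworld):
    s=arm.state(); return R.from_quat(s['eef_rot']).inv().apply(dworld)
E
python3 - <<'E'
from h import *
np.set_printoptions(precision=1,suppress=True)
s=arm.state();print(s)
a=cam('top');b=cam('scene')
for c in (a,b): o,d=ray(c,280,210);print(o,d,c['fx'])
cv2.imwrite('pics/a.png',np.vstack([a['frame'],b['frame']])[:, :] if 0 else a['frame']);cv2.imwrite('pics/b.png',b['frame'])
for q in ['jack','saddle','socket_mouth','socket_seat','bar','bar_tip','lift_pad','unit','spare_foot','tape_roll','screwdriver']:
  for n in ('top','scene'):
    print(q,n,[(np.array(x['point']),round(x['score'],2)) for x in cams.mark_of(n,q)])
E
```

```text
{'t': 0.0, 'joint_pos': array([ 1. ,  0.2,  1.6, -0. ,  1.4, -0.2]), 'dq': array([ 0.,  0.,  0., -0.,  0.,  0.]), 'tau': array([  0. , -38.6, -32.2,   0.1,   0. ,  -0. ]), 'tcp_pos': array([176.6, 546.5, 184. ]), 'eef_rot': array([ 0.2,  1. , -0. , -0. ]), 'wrist_force': array([-0.1,  0.1,  0.1]), 'ft_torque': array([-0. , -0. ,  0.1]), 'grasp_force': 0.0, 'gripper_width': 91.54021227007325}
[ 352.6   86.7 1243.6] [ 0.1 -0.  -1. ] 489.6115583301784
[1435.4  101.1  727. ] [-0.8  0.  -0.6] 457.77614008999996
jack top [(array([556.2,  25.8,   0.4]), 0.97), (array([270.8, 323.8,  -1.1]), 0.83)]
jack scene [(array([555.5,  24.2,   2.7]), 0.97)]
saddle top [(array([272.4, 326. , 100.9]), 0.7), (array([554. ,  26.4, 100.3]), 0.68)]
saddle scene []
socket_mouth top [(array([701.3,  44.5, 102. ]), 0.67), (array([126. , 339.3, 102.7]), 0.58)]
socket_mouth scene [(array([122.5, 336.7, 105.7]), 0.58), (array([700. ,  50.6, 102.2]), 0.53)]
socket_seat top [(array([648.2,  37.4,  82.5]), 0.79), (array([178.9, 337.5,  83.1]), 0.77)]
socket_seat scene [(array([647.1,  37.2,  79.4]), 0.72), (array([1
[... 429 characters left out ...]
3), (array([647.1,  39. ,  78.9]), 0.26)]
lift_pad top [(array([546.9, 185.4, 109.4]), 0.92), (array([649.1,  36.8,  85.2]), 0.54)]
lift_pad scene [(array([549.8, 190.9, 113. ]), 0.82)]
unit top []
unit scene []
spare_foot top [(array([715.3,  53.5,   1.2]), 0.6), (array([717.6, -53.2,  -1.4]), 0.36), (array([648.5,  37.2,  83.8]), 0.32)]
spare_foot scene [(array([716.1,  52.6,   1.2]), 0.67)]
tape_roll top [(array([718.5, -54.4,   1.5]), 0.52), (array([716. ,  52.7,   3.7]), 0.34)]
tape_roll scene [(array([715.1, -56.2,  -1.5]), 0.7)]
screwdriver top [(array([ 726.2, -237.5,    0.9]), 0.64), (array([ 473. , -250.4,   -1.9]), 0.27)]
screwdriver scene [(array([ 720.3, -229.4,    0.5]), 0.94)]
```

View pics/a.png

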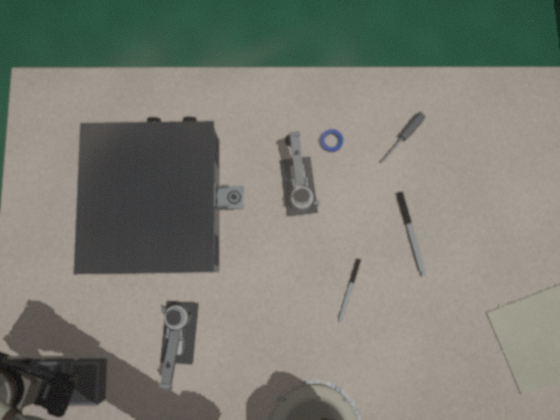

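View pics/b.png

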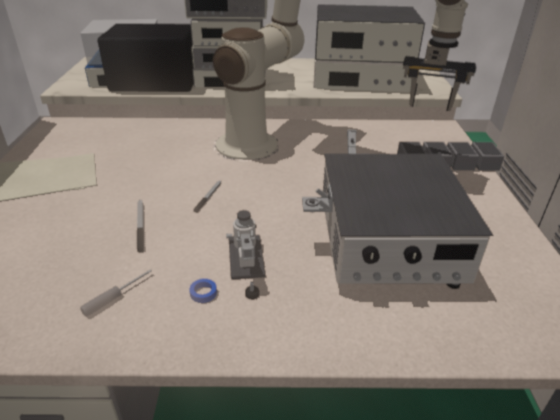

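```bash
cat >> h.py <<'E'
def down(psi,tilt=0):
    p=np.radians(psi); y=[np.cos(p),np.sin(p),0]; x=[-np.sin(p),np.cos(p),0]
    return R.from_matrix(np.array([x,y,[0,0,-1]]).T)*R.from_euler('y',tilt,degrees=True)
def delta(P,rot):
    s=arm.state(); r=R.from_quat(s['eef_rot'])
    d=r.inv().apply(np.array(P,float)-s['tcp_pos'])/1000; w=(r.inv()*rot).as_rotvec(degrees=True)
    print('shift m',np.round(d,4),'turn',np.round(w,2))
def st():
    s=arm.state(); r=R.from_quat(s['eef_rot']).as_matrix()
    print('t',s['t'],'q',np.round(s['joint_pos'],3),'tcp',np.round(s['tcp_pos'],1),'yaxis ang',round(np.degrees(np.arctan2(r[1,1],r[0,1])),2),'z',np.round(r[:,2],3),'F',np.round(s['wrist_force'],1),'w',s['gripper_width'],s['grasp_force'])
E
python3 - <<'E'
from h import *
st(); delta([626,35,230],down(98)); delta([400,300,230],down(98))
E
```

```text
t 1.2 q [ 1.048  0.158  1.597  0.     1.386 -0.21 ] tcp [177.  547.1 185. ] yaxis ang 72.08 z [ 0.  0. -1.] F [-0.2 -0.4  0.4] w 91.92458459163852 0.0
shift m [-0.5848 -0.3491 -0.045 ] turn [  0.     0.   -25.92]
shift m [-0.2882 -0.1665 -0.045 ] turn [  0.     0.   -25.92]
```

The manual's scale: shifts go in shares of 0.8 m and turns go in shares of 90 degrees. Converting my numbers, -0.5 m is -0.625, -0.045 m is -0.0563, -25.9 degrees is -0.2878.

Emit:
apply_moves(
  moves=[
    [0,0,-0.0563,0,0,0,0.0919],
    [-0.625,-0.375,-0.0563,0,0,-0.2878,0.0919],
    [-0.625,-0.375,-0.0563,0,0,-0.2878,0.0919],
    [-0.625,-0.375,-0.0563,0,0,-0.2878,0.0919],
    [-0.625,-0.375,-0.0563,0,0,-0.2878,0.0919],
    [-0.625,-0.375,-0.0563,0,0,-0.2878,0.0919],
    [-0.625,-0.375,-0.0563,0,0,-0.2878,0.0919],
    [-0.625,-0.375,-0.0563,0,0,-0.2878,0.0919],
  ],
)

```text
t: 2.0
tcp_pos: [399.4, 292.2, 230.3]
eef_rot: [-0.07, 0.998, 0.0, 0.0]
wrist_force: [0.4, 0.3, -0.1]
gripper_width: 91.9
grasp_force: 0.0
```

```bash
python3 - <<'E'
from h import *
st(); delta([610,33,230],down(98))
E
```

```text
t 2.0 q [ 0.387 -0.082  1.755  0.     1.468 -1.323] tcp [399.4 292.2 230.3] yaxis ang 97.98 z [ 0.001  0.    -1.   ] F [ 0.4  0.3 -0.1] w 91.93920895197734 0.0
shift m [-0.1725 -0.2859  0.0004] turn [ 0.02  0.04 -0.02]
```

To row units: -0.286 m is -0.3575, -0.172 m is -0.215.

Emit:
apply_moves(
  moves=[
    [-0.215,-0.3575,0,0,0,0,0.0919],
    [-0.215,-0.3575,0,0,0,0,0.0919],
    [-0.215,-0.3575,0,0,0,0,0.0919],
    [-0.215,-0.3575,0,0,0,0,0.0919],
    [-0.215,-0.3575,0,0,0,0,0.0919],
    [-0.215,-0.3575,0,0,0,0,0.0919],
    [-0.215,-0.3575,0,0,0,0,0.0919],
    [-0.215,-0.3575,0,0,0,0,0.0919],
  ],
)

```text
t: 2.8
tcp_pos: [610.1, 30.7, 229.3]
eef_rot: [-0.067, 0.998, -0.0, -0.0]
wrist_force: [-0.2, 0.2, -0.2]
gripper_width: 92.2
grasp_force: 0.0
```

```bash
python3 - <<'E'
from h import *
np.set_printoptions(precision=1,suppress=True)
st(); c=cam('wrist','c.png'); print(ray(c,280,210,True))
for q in ['jack','saddle','socket_mouth','socket_seat','lift_pad']:
    print(q,[(np.array(x['point']),round(x['score'],2)) for x in cams.mark_of('wrist',q)])
E
```

```text
t 2.8 q [-0.1  0.2  1.4 -0.   1.5 -1.9] tcp [610.1  30.7 229.3] yaxis ang 97.71 z [-0. -0. -1.] F [-0.2  0.2 -0.2] w 92.17797537579946 0.0
(array([536.5,  19.8, 428.8]), array([ 0.3,  0. , -1. ]))
jack [(array([559.1,  31.6,   1.4]), 0.62)]
saddle [(array([555.4,  30.1, 104.9]), 0.93)]
socket_mouth [(array([701.8,  48.8, 105.7]), 0.98), (array([555. ,  28.4, 106.5]), 0.37)]
socket_seat [(array([649.6,  35.1,  81.5]), 0.69)]
lift_pad [(array([548.2, 189.8, 112.4]), 0.86)]
```

View pics/c.png

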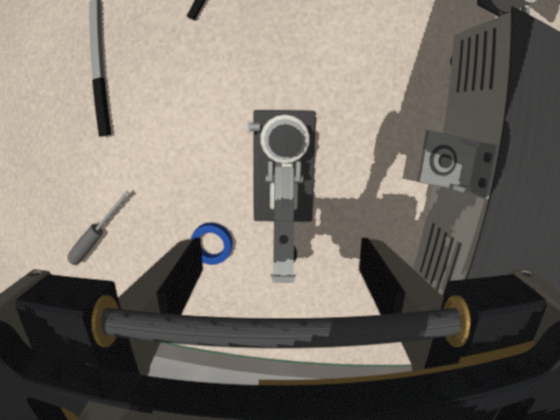

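```bash
python3 - <<'E'
from h import *
np.set_printoptions(precision=1,suppress=True)
c=cam('wrist'); a=cam('top'); b=cam('scene')
print('base',[atz(c,u,v,12,True)[:2] for u,v in [(254,110),(316,110),(316,221),(254,221)]])
print('saddle w105',atz(c,286,138,105,True), 'top',atz(a,302,197,105))
print('tri',tri([ray(c,286,138,True),ray(a,302,197)]))
print('mouth top edge',atz(c,284,281,116,True))
print('ring w',atz(c,443,159,132,True),'top',atz(a,235,197,132),'scene',atz(b,314,203,132))
# refine with crops
w=cv2.resize(c['frame'][90:300,230:500],None,fx=2.9,fy=2.85,interpolation=cv2.INTER_CUBIC)
cv2.imwrite('pics/d.png',w)
for n in('wrist','scene','top'):
  for q in('saddle','lift_pad','socket_mouth'):
    print(n,q,[(np.array(x['point']),round(x['score'],2)) for x in cams.mark_of(n,q)][:2])
print([(np.array(x['point']),round(x['score'],2)) for n in('wrist','top') for x in cams.mark_of(n,'jack')][:3])
E
```

```text
base [array([527.3, -10.8]), array([516. ,  67.1]), array([661.8,  90.8]), array([673.5,   7.7])]
saddle w105 [552.3  32.2 105. ] top [548.7  28.3 105. ]
tri [551.2  30.2  98.6]
mouth top edge [702.7  51.9 116. ]
ring w [543.8 189.9 132. ] top [544.3 184.  132. ] scene [552.9 191.7 132. ]
wrist saddle [(array([556.6,  32.2, 107.8]), 0.82)]
wrist lift_pad [(array([541.5, 188.6, 113.9]), 0.91)]
wrist socket_mouth [(array([703.8,  50.8, 103.1]), 0.63), (array([558.5,  31.9, 107.1]), 0.36)]
scene saddle [(array([ 718.9, -234.1,    2.4]), 0.59), (array([555.5,  26.9,  98.9]), 0.44)]
scene lift_pad [(array([548.5, 192.6, 111.5]), 0.97), (array([ 362.7, -282. ,    5.7]), 0.5)]
scene socket_mouth [(array([702.5,  48.8, 103.7]), 0.85), (array([125.5, 335. , 106.3]), 0.75)]
top saddle [(array([273.8, 325.8,  98.5]), 0.61)]
top lift_pad [(array([547.1, 187.9, 111.5]), 0.6)]
top socket_mouth [(array([124.4, 338.2,  99.3]), 0.73)]
[(array([271.7, 324.1,   2.5]), 0.97)]
```

View pics/d.png

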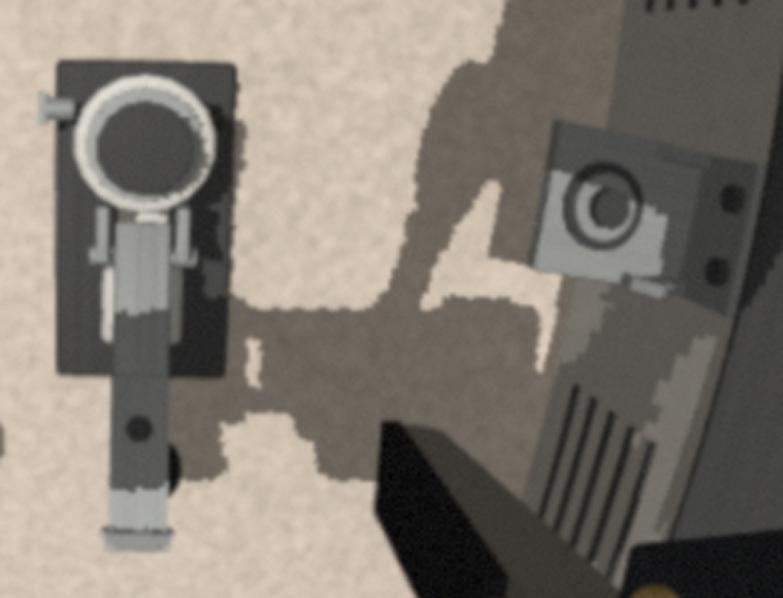

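```bash
python3 - <<'E'
from h import *
np.set_printoptions(precision=1,suppress=True)
st(); c=cam('wrist'); a=cam('top');b=cam('scene')
f=lambda x,y:(230+x/2.9,90+y/2.85)
B=[atz(c,*f(*p),12,True)[:2] for p in [(57,62),(237,65),(224,378),(57,375)]]
print('base',B, np.linalg.norm(B[1]-B[0]),np.linalg.norm(B[2]-B[3]),np.linalg.norm(B[3]-B[0]))
m=(B[0]+B[1])/2;n=(B[2]+B[3])/2;d=n-m;d/=np.linalg.norm(d);print('dir',np.degrees(np.arctan2(d[1],d[0])),'origin',m+34*d,n-115*d)
print('saddle',[atz(c,*f(149,148),z,True) for z in (100,105)],'mouth',atz(c,*f(138,532),116,True))
print('ring',atz(c,*f(603,205),130,True),atz(c,*f(609,207),136,True))
for cc,s in((a,(210,175,50,50)),(b,(290,185,50,35))):
  pass
big=[cv2.resize(a['frame'][170:225,200:330],None,fx=6,fy=5.4,interpolation=2),cv2.resize(b['frame'][185:285,210:340],None,fx=6,fy=3,interpolation=2)]
cv2.imwrite('pics/e.png',np.vstack(big)[:600])
E
```

```text
t 3.8 q [-0.1  0.2  1.4 -0.   1.5 -1.9] tcp [608.4  34.5 230. ] yaxis ang 97.98 z [-0.  0. -1.] F [ 0.7 -0.1 -0.4] w 91.96277204085243 0.0
base [array([530.7, -17.2]), array([521.1,  61. ]), array([666.2,  77.8]), array([675.6,   0.4])] 78.8178344461548 77.99413721310265 145.98299379387308
dir 6.777039336465539 origin [559.6  25.9] [556.7  25.6]
saddle [array([557.7,  27. , 100. ]), array([557.4,  27. , 105. ])] mouth [698.8  42.7 116. ]
ring [548.7 184.3 130. ] [548.7 183.6 136. ]
```

View pics/e.png

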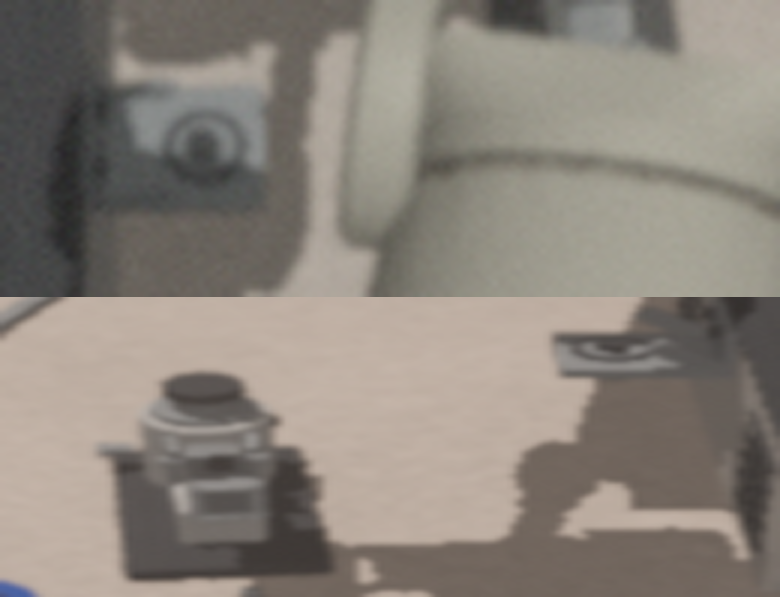

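```bash
python3 - <<'E'
from h import *
np.set_printoptions(precision=1,suppress=True)
c=cam('wrist'); a=cam('top');b=cam('scene')
f=lambda x,y:(230+x/2.9,90+y/2.85)
r=[ray(c,*f(604,205),True),ray(a,234,197.2),ray(b,313,202)]
print('ring',tri(r),tri(r[:2]),tri(r[::2]),tri(r[1:]),[o+d*(131-o[2])/d[2] for o,d in r])
r=[ray(c,*f(149,148),True),ray(b,243.8,215)]
print('saddle',tri(r),[o+d*(105-o[2])/d[2] for o,d in r])
print('housing at 71:',np.array([557.5,26.5])+71*np.array([np.cos(.118),np.sin(.118)]))
delta([627.5,35,60],down(97))
E
```

```text
ring [546.3 187.5 128.9] [547.2 187.6 123.5] [548.1 187.6 130.1] [544.5 188.3 129. ] [array([548.6, 184.2, 131. ]), array([544.1, 186.4, 131. ]), array([547.2, 189.8, 131. ])]
saddle [557.7  27.4  99.7] [array([557.4,  27. , 105. ]), array([565.1,  28.4, 105. ])]
housing at 71: [628.   34.9]
shift m [-0.  -0.   0.2] turn [ 0. -0.  1.]
```

```bash
python3 - <<'E'
from h import *
delta([625.5,34.6,17],down(97)); st()
E
```

```text
shift m [-0.0169 -0.0022  0.2131] turn [ 0.   -0.    0.98]
t 4.1 q [-0.141  0.221  1.437  0.     1.484 -1.851] tcp [608.4  34.5 230.1] yaxis ang 97.98 z [-0.  0. -1.] F [-0.4 -0.2 -0.3] w 91.808107886313 0.0
```

To row units: 0.213 m is 0.2663, 0.205 m is 0.2563, 1 degrees is 0.0111.

Emit:
apply_moves(
  moves=[
    [-0.0213,-0.0025,0.0625,0,0,0.0111,0.0919],
    [-0.0213,-0.0025,0.125,0,0,0.0111,0.0919],
    [-0.0213,-0.0025,0.175,0,0,0.0111,0.0919],
    [-0.0213,-0.0025,0.2125,0,0,0.0111,0.0919],
    [-0.0213,-0.0025,0.2375,0,0,0.0111,0.0919],
    [-0.0213,-0.0025,0.2563,0,0,0.0111,0.0919],
    [-0.0213,-0.0025,0.2663,0,0,0.0111,0.0919],
    [-0.0213,-0.0025,0.2663,0,0,0.0111,0.0919],
  ],
)

```text
t: 4.9
tcp_pos: [625.2, 34.9, 16.4]
eef_rot: [-0.061, 0.998, 0.0, -0.001]
wrist_force: [-0.3, -0.1, -0.1]
gripper_width: 91.9
grasp_force: 0.0
```

Emit:
apply_moves(
  moves=[
    [0,0,0,0,0,0,0.02],
    [0,0,0,0,0,0,0.02],
    [0,0,0,0,0,0,0.02],
    [0,0,0,0,0,0,0.02],
    [0,0,0,0,0,0,0.02],
    [0,0,0,0,0,0,0.02],
  ],
  grip_force=30,
)

```text
t: 5.5
tcp_pos: [625.6, 34.9, 17.2]
eef_rot: [-0.061, 0.998, -0.0, 0.0]
wrist_force: [0.4, -0.9, -0.4]
gripper_width: 45.8
grasp_force: 0.0
```

```bash
python3 - <<'E'
from h import *
st()
E
```

```text
t 5.5 q [-0.137  0.462  1.572 -0.     1.108 -1.829] tcp [625.6  34.9  17.2] yaxis ang 96.98 z [ 0. -0. -1.] F [ 0.4 -0.9 -0.4] w 45.792749117326 0.0
```

Emit:
apply_moves(
  moves=[
    [0,0,0,0,0,0,0.02],
    [0,0,0,0,0,0,0.02],
    [0,0,0,0,0,0,0.02],
    [0,0,0,0,0,0,0.02],
  ],
  grip_force=50,
)

```text
t: 5.9
tcp_pos: [625.6, 35.3, 17.1]
eef_rot: [-0.061, 0.998, 0.0, 0.0]
wrist_force: [-0.3, 2.0, -0.4]
gripper_width: 21.5
grasp_force: 50.0
```

To row units: 0.057 m is 0.0713, 0.05 m is 0.0625, 64 degrees is 0.7111.

Emit:
apply_moves(
  moves=[
    [0.0088,0.0038,0,0,0,0.0889,0.02],
    [0.0175,0.0075,0,0,0,0.1778,0.02],
    [0.0263,0.01,0,0,0,0.2667,0.02],
    [0.0363,0.0138,0,0,0,0.3556,0.02],
    [0.045,0.0175,0,0,0,0.4444,0.02],
    [0.0538,0.0213,0,0,0,0.5333,0.02],
    [0.0625,0.025,0,0,0,0.6222,0.02],
    [0.0713,0.0275,0,0,0,0.7111,0.02],
  ],
)

```text
t: 6.7
tcp_pos: [566.0, 48.8, 17.0]
eef_rot: [0.48, 0.878, -0.001, 0.0]
wrist_force: [0.1, -2.5, -0.7]
gripper_width: 21.2
grasp_force: 50.0
```

```bash
python3 - <<'E'
from h import *
st(); delta([547.2,90,17],down(.2)); c=cam('wrist','f.png')
E
```

```text
t 6.7 q [-0.125  0.33   1.749 -0.002  1.063 -0.695] tcp [566.   48.8  17. ] yaxis ang 32.69 z [-0.    -0.002 -1.   ] F [ 0.1 -2.5 -0.7] w 21.17895793566784 50.01202046871185
shift m [ 0.0448  0.0064 -0.    ] turn [-0.04  0.1  32.49]
```

View pics/f.png

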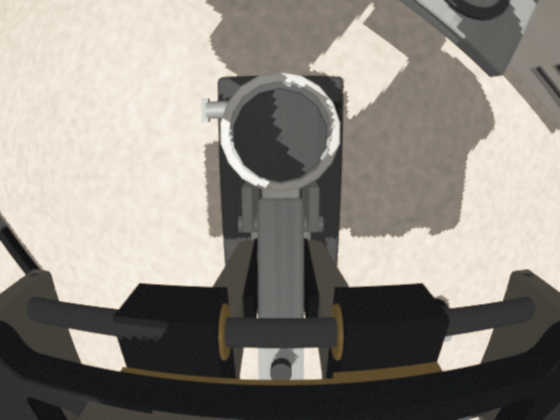

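```bash
python3 - <<'E'
from h import *
np.set_printoptions(precision=4,suppress=True)
c=cam('wrist'); s=arm.state(); st()
g=cv2.GaussianBlur(c['frame'],(3,3),0)
S=atz(c,281,129,100,True); print('saddle',S,'dist',np.linalg.norm(S[:2]-s['tcp_pos'][:2]),np.degrees(np.arctan2(*(S-s['tcp_pos'])[[1,0]])))
B=[atz(c,u,v,12,True)[:2] for u,v in[(220,76),(343,77),(208+0,232),(340,232)]];print(B)
for n in('wrist',):print([x['point'] for x in cams.mark_of(n,'saddle')],[x['point'] for x in cams.mark_of(n,'jack')])
E
```

```text
t 6.8 q [-0.125  0.33   1.749 -0.001  1.063 -0.7  ] tcp [565.7  49.4  17. ] yaxis ang 32.94 z [-0.001 -0.001 -1.   ] F [-1.3 -1.3 -0.3] w 21.555485813455363 50.005672574043274
saddle [527.9767 108.8781 100.    ] dist 70.3965006816365 122.40097828800678
[array([478.9021, 115.2284]), array([544.0694, 155.8395]), array([524.0598,  22.4685]), array([599.5688,  70.508 ])]
[[526.7, 109.4, 106.8]] [[533.3, 111.3, -2.1]]
```

```bash
python3 - <<'E'
from h import *
delta([547.2,80,17],down(0)); delta([547.2,118.7,17],down(0))
E
```

```text
shift m [0.0357 0.001  0.    ] turn [-7.000e-02 -1.000e-02  3.315e+01]
shift m [0.0681 0.0222 0.    ] turn [-7.000e-02 -1.000e-02  3.315e+01]
```

To row units: 0.068 m is 0.085, 0.001 m is 0.0013, 33.1 degrees is 0.3678.

Emit:
apply_moves(
  moves=[
    [0.01,0,0,0,0,0.0889,0.02],
    [0.02,0,0,0,0,0.1778,0.02],
    [0.0313,0.0013,0,0,0,0.2667,0.02],
    [0.045,0.0013,0,0,0,0.3678,0.02],
    [0.0575,0.01,0,0,0,0.3678,0.02],
    [0.07,0.0175,0,0,0,0.3678,0.02],
    [0.085,0.0275,0,0,0,0.3678,0.02],
    [0.085,0.0275,0,0,0,0.3678,0.02],
  ],
)

```text
t: 7.7
tcp_pos: [548.2, 120.2, 17.0]
eef_rot: [0.707, 0.708, 0.001, -0.0]
wrist_force: [1.1, 3.3, -1.6]
gripper_width: 21.9
grasp_force: 50.0
```

```bash
python3 - <<'E'
from h import *
np.set_printoptions(precision=1,suppress=True)
c=cam('wrist'); b=cam('scene'); a=cam('top');st()
cv2.imwrite('pics/g.png',np.hstack([cv2.resize(c['frame'][:210,150:430],(400,300)),cv2.resize(b['frame'][150:290,230:410],(400,300))]))
for n in('wrist','scene','top'):
  for q in('saddle','lift_pad','socket_mouth','jack'):
    print(n,q,[(np.array(x['point']),round(x['score'],2)) for x in cams.mark_of(n,q)][:2])
E
```

```text
t 7.85 q [-0.   0.3  1.8  0.   1.1 -0. ] tcp [548.1 119.9  17. ] yaxis ang -0.04 z [ 0.  0. -1.] F [ 0.8  4.2 -1.1] w 21.835884807089894 49.99810338020325
wrist saddle []
wrist lift_pad [(array([545.4, 188.6, 112.3]), 0.64)]
wrist socket_mouth []
wrist jack []
scene saddle [(array([548.8, 187.4,  99.9]), 0.61)]
scene lift_pad [(array([546.9, 191.7, 115. ]), 0.69)]
scene socket_mouth [(array([547. ,  47.3, 104.5]), 0.74), (array([122.2, 335. , 107.3]), 0.74)]
scene jack [(array([546.7, 187.5,   1.8]), 0.76)]
top saddle [(array([270. , 323.7,  99.1]), 0.68), (array([544.9, 189.2, 111. ]), 0.33)]
top lift_pad [(array([549.1, 188.5, 108.3]), 0.64), (array([718.2,  53. ,   1.6]), 0.25)]
top socket_mouth [(array([127.1, 336.9, 101.2]), 0.83), (array([548.1,  42. , 104.7]), 0.48)]
top jack [(array([270.1, 323.9,  -1.4]), 0.86), (array([549.1, 190.2,  -2.8]), 0.82)]
```

View pics/g.png

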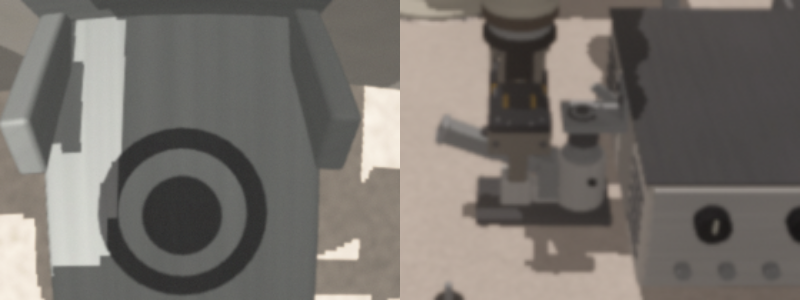

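```bash
python3 - <<'E'
from h import *
c=cam('wrist'); 
print('ring',atz(c,277.4,147.7,130,True),atz(c,277.4,147.7,136,True)); st()
E
```

```text
ring [548.13011145 186.00691368 130.        ] [548.18272926 186.52432746 136.        ]
t 8.5 q [-0.002  0.313  1.771  0.003  1.057 -0.002] tcp [548.1 119.7  17. ] yaxis ang -0.06 z [ 0.001  0.002 -1.   ] F [ 1.2  5.8 -2. ] w 21.835141529751976 49.998024702072144
```

To row units: -0.08 m is -0.1, -0.0015 m is -0.0019.

Emit:
apply_moves(
  moves=[
    [-0.0019,0,0,0,0,0,0.02],
    [-0.0019,0,0,0,0,0,0.02],
    [-0.0019,0,0,0,0,0,0.0919],
    [-0.0019,0,0,0,0,0,0.0919],
    [-0.0019,0,0,0,0,0,0.0919],
    [-0.0019,0,0,0,0,0,0.0919],
    [-0.0019,0,-0.0375,0,0,0,0.0919],
    [-0.0019,0,-0.1,0,0,0,0.0919],
  ],
)

```text
t: 9.3
tcp_pos: [544.2, 117.0, 94.2]
eef_rot: [0.708, 0.706, -0.003, -0.003]
wrist_force: [0.6, -0.5, 0.1]
gripper_width: 67.8
grasp_force: 0.0
```

To row units: -0.3 m is -0.375, -0.15 m is -0.1875, -40 degrees is -0.4444.

Emit:
apply_moves(
  moves=[
    [-0.0125,0,-0.0625,0,0,0,0.0919],
    [-0.025,0,-0.125,0,0,0,0.0919],
    [-0.075,-0.0125,-0.1875,0,0,0,0.0919],
    [-0.375,-0.125,-0.1875,0,0,-0.0889,0.0919],
    [-0.375,-0.125,-0.1875,0,0,-0.1778,0.0919],
    [-0.375,-0.125,-0.1875,0,0,-0.2667,0.0919],
    [-0.375,-0.125,-0.1875,0,0,-0.3556,0.0919],
    [-0.375,-0.125,-0.1875,0,0,-0.4444,0.0919],
  ],
)

```text
t: 10.1
tcp_pos: [462.5, -142.2, 245.2]
eef_rot: [0.441, 0.897, -0.0, 0.0]
wrist_force: [0.8, -0.3, 0.1]
gripper_width: 92.1
grasp_force: 0.0
```

```bash
python3 - <<'E'
from h import *
st(); delta([500,-245,230],down(107))
c=cam('scene','i.png')
E
```

```text
t 10.1 q [-0.549 -0.119  1.76  -0.     1.5   -1.205] tcp [ 462.5 -142.2  245.2] yaxis ang 37.6 z [ 0. -0. -1.] F [ 0.8 -0.3  0.1] w 92.07387789066293 0.0
shift m [-0.1044 -0.033   0.0152] turn [-2.00e-02  3.00e-02 -6.94e+01]
```

To row units: -0.1 m is -0.125, -0.033 m is -0.0413, -67 degrees is -0.7444.

Emit:
apply_moves(
  moves=[
    [-0.125,-0.0413,0,0,0,-0.0944,0.0919],
    [-0.125,-0.0413,0,0,0,-0.1889,0.0919],
    [-0.125,-0.0413,0,0,0,-0.2833,0.0919],
    [-0.125,-0.0413,0,0,0,-0.3778,0.0919],
    [-0.125,-0.0413,0,0,0,-0.4722,0.0919],
    [-0.125,-0.0413,0,0,0,-0.5667,0.0919],
    [-0.125,-0.0413,0,0,0,-0.6611,0.0919],
    [-0.125,-0.0413,0,0,0,-0.7444,0.0919],
  ],
)

```text
t: 10.95
tcp_pos: [497.7, -240.1, 244.9]
eef_rot: [-0.127, 0.992, 0.0, -0.0]
wrist_force: [0.2, 0.5, -0.1]
gripper_width: 92.0
grasp_force: 0.0
```

```bash
python3 - <<'E'
from h import *
np.set_printoptions(precision=1,suppress=True)
c=cam('wrist'); st(); a=cam('top'); b=cam('scene')
res={}
for n,cc,w in(('wrist',c,True),('top',a,False),('scene',b,False)):
  for x in cams.outline_of(n,'bar'):
    m=x['pixels'].astype(np.uint8); k=cv2.findNonZero(m)
    if k is None or len(k)<30: continue
    (cx,cy),(ww,hh),an=cv2.minAreaRect(k); box=cv2.boxPoints(((cx,cy),(ww,hh),an))
    # ends: midpoints of short sides
    e=sorted([(np.linalg.norm(box[i]-box[(i+1)%4]),i) for i in range(4)])[:2]
    P=[atz(cc,*((box[i]+box[(i+1)%4])/2),10,w) for _,i in e]
    print(n,round(x['score'],2),len(k),'centre',atz(cc,cx,cy,10,w),'ends',P,'len',np.linalg.norm(P[0]-P[1]),'px',(cx,cy))
  print(n,[(np.array(x['point']),round(x['score'],2)) for q in('bar','bar_tip') for x in cams.mark_of(n,q)])
v=cv2.resize(c['frame'],(460,345)); w=cv2.resize(b['frame'][150:290,230:410],(340,345)); cv2.imwrite('pics/j.png',np.hstack([v,w]))
E
```

```text
t 11.0 q [-0.7  0.1  1.6 -0.   1.5 -2.5] tcp [ 497.7 -240.   244.8] yaxis ang 104.85 z [-0. -0. -1.] F [-0.1 -0.1 -0.5] w 91.67314748663439 0.0
wrist 0.89 1014 centre [337.5 -95.9  10. ] ends [array([ 412.2, -120.3,   10. ]), array([255.2, -67.6,  10. ])] len 165.61335565265546 px (411.2473449707031, 92.48739624023438)
wrist 0.71 1860 centre [ 470.7 -254.6   10. ] ends [array([ 365.8, -280.9,   10. ]), array([ 581.3, -227.3,   10. ])] len 222.09483549833774 px (275.9660949707031, 152.49972534179688)
wrist 0.36 2571 centre [547.4 156.3  10. ] ends [array([547. ,  59.2,  10. ]), array([547.9, 279.9,  10. ])] len 220.7485310642875 px (493.7941589355469, 263.32354736328125)
wrist [(array([329.6, -89.6,   3.3]), 0.82), (array([ 364.5, -280. ,    5.3]), 0.91), (array([252.1, -63.5,   6. ]), 0.58)]
top 0.9 351 centre [ 517.4 -240.6   10. ] ends [array([ 580.2, -225.7,   10. ]), array([ 455.5, -255.3,   10. ])] len 128.18048389327586 px (405.9458312988281, 215.23513793945312)
top 0.84 294 centre [332.6 -92.4  10. ] ends [array([ 409.6, -117.2,   10. ]), array([257. , -68.1,  10. ])] len 160.
[... 195 characters left out ...]
px (402.0965270996094, 136.14137268066406)
top [(array([ 473.1, -253. ,    0.6]), 0.86), (array([328.5, -94. ,   4.7]), 0.63), (array([252.3, -63.9,   6.1]), 0.69), (array([549.3,  38.6, 101. ]), 0.53)]
scene 0.78 147 centre [342.9 -93.   10. ] ends [array([266.8, -64.7,  10. ]), array([ 412.4, -118.9,   10. ])] len 155.32549706039416 px (207.0237274169922, 196.52166748046875)
scene 0.7 310 centre [ 480.5 -250.4   10. ] ends [array([ 363.3, -279.2,   10. ]), array([ 581.4, -225.6,   10. ])] len 224.60639415313477 px (140.0, 225.0)
scene [(array([ 470.8, -249.1,   -0.2]), 0.82), (array([333.8, -88.2,   1.9]), 0.75), (array([ 362.8, -282.2,    9.4]), 0.8), (array([252.4, -63.2,   3. ]), 0.51)]
```

View pics/j.png

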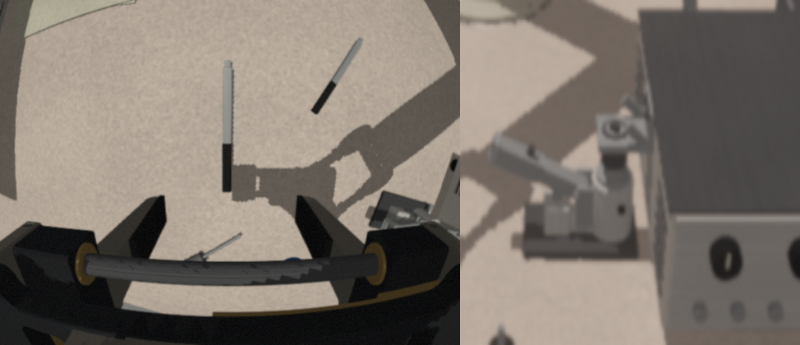

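```bash
python3 - <<'E'
from h import *
delta([535.3,-238.6,3.5],down(104));st()
E
```

```text
shift m [-0.0368 -0.0078  0.2414] turn [-0.   -0.    0.26]
t 11.55 q [-0.668  0.066  1.58  -0.     1.496 -2.488] tcp [ 497.7 -240.1  244.9] yaxis ang 104.26 z [-0. -0. -1.] F [ 0.   0.5 -0.3] w 91.62140699901346 0.0
```

To row units: 0.241 m is 0.3013, 0.05 m is 0.0625.

Emit:
apply_moves(
  moves=[
    [-0.0463,-0.01,0.0625,0,0,0,0.05],
    [-0.0463,-0.01,0.125,0,0,0,0.05],
    [-0.0463,-0.01,0.1875,0,0,0,0.05],
    [-0.0463,-0.01,0.2375,0,0,0,0.05],
    [-0.0463,-0.01,0.275,0,0,0,0.05],
    [-0.0463,-0.01,0.2938,0,0,0,0.05],
    [-0.0463,-0.01,0.3013,0,0,0,0.05],
    [-0.0463,-0.01,0.3013,0,0,0,0.05],
  ],
)

```text
t: 12.35
tcp_pos: [536.2, -239.2, 4.7]
eef_rot: [-0.124, 0.992, -0.0, 0.0]
wrist_force: [-0.9, -0.3, -0.1]
gripper_width: 50.1
grasp_force: 0.0
```

Emit:
apply_moves(
  moves=[
    [0,0,0,0,0,0,0.0],
    [0,0,0,0,0,0,0.0],
    [0,0,0,0,0,0,0.0],
    [0,0,0,0,0,0,0.0],
    [0,0,0,0,0,0,0.0],
    [0,0,0,0,0,0,0.0],
    [0,0,0,0,0,0,0.0],
  ],
  grip_force=50,
)

```text
t: 13.05
tcp_pos: [535.5, -238.7, 3.9]
eef_rot: [-0.124, 0.992, 0.0, -0.0]
wrist_force: [-0.7, -0.6, 0.3]
gripper_width: 0.4
grasp_force: 0.0
```

```bash
python3 - <<'E'
from h import *
st()
E
```

```text
t 13.05 q [-0.625  0.391  1.699 -0.     1.052 -2.445] tcp [ 535.5 -238.7    3.9] yaxis ang 104.29 z [-0.  0. -1.] F [-0.7 -0.6  0.3] w 0.38559728680782956 0.0
```

Emit:
apply_moves(
  moves=[
    [0,0,0,0,0,0,0.0],
    [0,0,0,0,0,0,0.0],
  ],
)

```text
t: 13.25
tcp_pos: [535.5, -238.7, 3.9]
eef_rot: [-0.124, 0.992, 0.0, -0.0]
wrist_force: [-0.3, 0.1, 0.2]
gripper_width: 0.2
grasp_force: 0.0
```

```bash
python3 - <<'E'
from h import *
st()
c=cam('wrist','k.png')
for n in('wrist','scene','top'):print(n,[(np.array(x['point']),round(x['score'],2)) for q in('bar','bar_tip') for x in cams.mark_of(n,q)])
E
```

```text
t 13.25 q [-0.625  0.391  1.699 -0.     1.052 -2.445] tcp [ 535.5 -238.7    3.9] yaxis ang 104.28 z [-0.  0. -1.] F [-0.3  0.1  0.2] w 0.17888039076808282 0.0
wrist [(array([ 475.5, -249.7,   -4.2]), 0.88), (array([329.8, -91.4,   0.5]), 0.71)]
scene [(array([ 4.708e+02, -2.491e+02, -2.000e-01]), 0.82), (array([333.8, -88.2,   1.9]), 0.75), (array([ 362.8, -282.2,    9.4]), 0.8), (array([252.4, -63.2,   3. ]), 0.51)]
top [(array([ 473.1, -253. ,    0.6]), 0.86), (array([328.5, -94. ,   4.7]), 0.63), (array([252.3, -63.9,   6.1]), 0.69), (array([549.3,  38.6, 101. ]), 0.53)]
```

View pics/k.png

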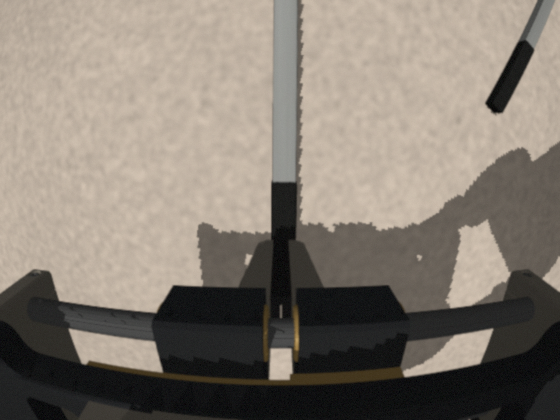

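```bash
python3 - <<'E'
from h import *
np.set_printoptions(precision=1,suppress=True)
c=cam('wrist'); s=arm.state(); r=R.from_quat(s['eef_rot'])
print(arm.grip_point_offset)
for b in(0,10,19,30,40,60,90):
  print(b,[np.array(proj(c,s['tcp_pos']+r.apply([0,y,-b]),True)) for y in(-10,0,10)])
for P in([535.5,-238.7,15.5],[500,-247.4,7]): print(proj(c,P,True))
g=c['frame'].mean(2)
for v in range(190,345,10): print(v,g[v,240:330:3].astype(int))
E
```

```text
18.700000000000003
0 [array([267.1, 235.4]), array([282.4, 235.5]), array([297.7, 235.4])]
10 [array([266.5, 241. ]), array([282.5, 241.1]), array([298.5, 241. ])]
19 [array([265.9, 246.5]), array([282.6, 246.6]), array([299.2, 246.5])]
30 [array([265.1, 253.9]), array([282.7, 253.9]), array([300.3, 253.9])]
40 [array([264.2, 261.3]), array([282.8, 261.4]), array([301.3, 261.3])]
60 [array([262.3, 278.8]), array([283. , 278.8]), array([303.7, 278.7])]
90 [array([258.6, 313.5]), array([283.6, 313.7]), array([308.5, 313.4])]
(np.float64(282.60251549988584), np.float64(241.93466085382593))
(np.float64(283.1506092890843), np.float64(181.24606876284173))
190 [180 180 184 183 181 176 178 180 179 182 164  28  28  27  28  28  30  27
  26  74 112 183 185 187 190 190 183 179 177 178]
200 [184 185 184 181 173 175 177 179 179 172 155  27  31  30  31  29  33  29
  30  84  99 187 190 188 183 180 178 182 185 179]
210 [181 175 174 175 180 183 179 179 185 184 164  30  27  29  32  33  26  28
  29  86  98 180 187 183 179 180 182 183 178 182]
220 [183 186 190 187 180 177 182 185 183 178 162  26  30  31 
[... 649 characters left out ...]
17 15 12 15 14 12 44 50 51 51 49 49 48
 50 50 48 89 97 99]
290 [20 16 21 18 23 21 13 20 23 51 31 10 11 15 12 11 11 36 48 22 18 18 23 18
 16 20 19 21 21 16]
300 [16 18 19 21 15 20 23 18 15 48 31 21 11 14 19 19 19 32 48 22 20 14 24 20
 19 19 18 17 20 20]
310 [22 15 22 14 15 15 21 17 42 49 32 18 14 47 49 19 20 34 67 55 17 20 17 18
 18 14 17 24 21 17]
320 [21 12 19 18 13 15  7 17 56 49 32 35 37 37 37 38 38 35 76 87 17 19 16 16
 20 15 13 16 18 15]
330 [ 32  31  34  33  35  33  32  29  58  60  38  36  55  67  67  68  65  64
  82 104  30  34  34  32  35  35  31  39  34  32]
340 [ 33  36  37  36  36  35  35  33  63  48  40  72  77  77  79  76  76  79
  87 143  38  38  39  39  36  37  36  38  36  34]
```

To row units: 0.004 m is 0.005, 0.002 m is 0.0025.

Emit:
apply_moves(
  moves=[
    [0,0,0,0,0,0,0.045],
    [0,0,0,0,0,0,0.045],
    [0,0,0,0,0,0,0.045],
    [0,0,0,0,0,0,0.045],
    [0,0,0,0,0,0,0.045],
    [0,0,0,0,0,0,0.045],
    [0,0,0.0025,0,0,0,0.045],
    [0,0,0.005,0,0,0,0.045],
  ],
)

```text
t: 14.45
tcp_pos: [535.6, -238.8, -0.2]
eef_rot: [-0.124, 0.992, -0.0, 0.0]
wrist_force: [0.1, 0.3, -0.4]
gripper_width: 45.1
grasp_force: 0.0
```

```bash
python3 - <<'E'
from h import *
st(); c=cam('wrist')
f=c['frame'][150:350,170:400]
v=cv2.resize(f,(690,600),interpolation=2); cv2.imwrite('pics/l.png',v)
E
```

```text
t 14.45 q [-0.625  0.397  1.7    0.     1.044 -2.445] tcp [ 5.356e+02 -2.388e+02 -2.000e-01] yaxis ang 104.28 z [ 0. -0. -1.] F [ 0.1  0.3 -0.4] w 45.10272848388688 0.0
```

View pics/l.png

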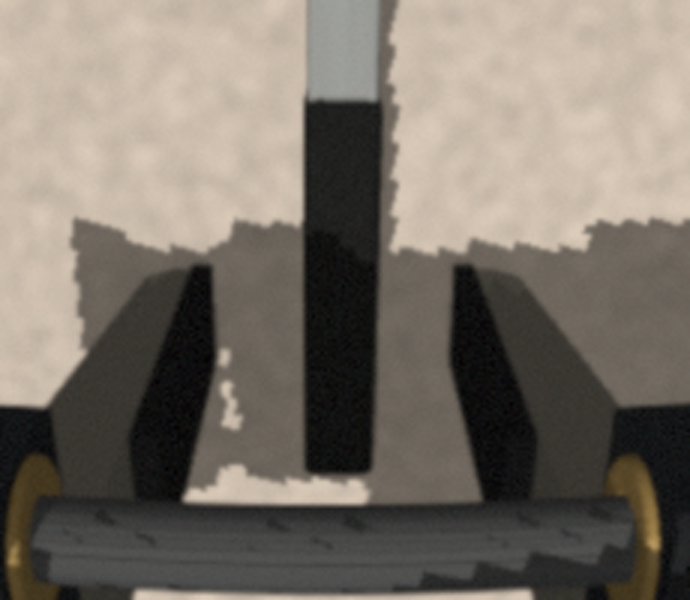

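To row units: 0.016 m is 0.02, 0.012 m is 0.015.

Emit:
apply_moves(
  moves=[
    [0,0,0.0075,0,0,0,0.045],
    [0,0,0.015,0,0,0,0.045],
    [0,0,0.02,0,0,0,0.045],
    [0,0,0.02,0,0,0,0.045],
  ],
)

```text
t: 14.9
tcp_pos: [534.8, -238.2, -17.2]
eef_rot: [-0.124, 0.992, 0.001, -0.001]
wrist_force: [0.6, 1.1, 0.5]
gripper_width: 45.2
grasp_force: 0.0
```

```bash
python3 - <<'E'
from h import *
st(); c=cam('wrist'); g=c['frame'].mean(2)
for v in (236,240,244,250,260): print(v,g[v,228:340:3].astype(int))
E
```

```text
t 14.9 q [-0.625  0.424  1.705  0.     1.015 -2.445] tcp [ 534.8 -238.2  -17.2] yaxis ang 104.28 z [-0.002  0.001 -1.   ] F [0.6 1.1 0.5] w 45.153670702662076 0.0
236 [181 181 136 103 101 104 101  95  96  96  99  96  96  98  21  15  17  24
  30  33  32  33  31  93 105 185 194 182 185 191 191 176 113 103 133 148
 104 124]
240 [ 64  60  23  15  51  99 101  98  96  99  95 101 100 100  17  17  15  20
  24  29  32  29  30  94 103 107 114 108 102 104 106  47  13  27  67  69
  78  93]
244 [ 55  39  10  17  43 103 105 103 100 101 105 101 102 103  20  16  14  18
  12  24  22  18  14  91  98  99 100 100 103 103 103  41  12  14  42  58
  62  61]
250 [ 49  13  14  14  40 101 104 104 104 101 100  98  99 103  22  16  17  14
  16  20  16  15  17  92 100 100 101 103 103 101 101  35  15  17  17  51
  54  56]
260 [ 12  17  14   9  21  95  99 100  99  98 100 101 102 100  18  19  19  20
  12  13  16  20  21  93  96 101 101 101 102 102  99  21  14  12   7  12
  41  53]
```

To row units: 0.006 m is 0.0075, 0.003 m is 0.0038.

Emit:
apply_moves(
  moves=[
    [0,0,0.0038,0,0,0,0.045],
    [0,0,0.0075,0,0,0,0.045],
    [0,0,0.0075,0,0,0,0.045],
  ],
)

```text
t: 15.25
tcp_pos: [535.3, -238.5, -22.5]
eef_rot: [-0.124, 0.992, 0.0, -0.0]
wrist_force: [-1.0, -0.8, 0.1]
gripper_width: 45.1
grasp_force: 0.0
```

Emit:
apply_moves(
  moves=[
    [0,0,0.0025,0,0,0,0.045],
    [0,0,0.005,0,0,0,0.045],
    [0,0,0.005,0,0,0,0.045],
  ],
)

```text
t: 15.55
tcp_pos: [535.3, -238.6, -26.4]
eef_rot: [-0.124, 0.992, 0.0, -0.0]
wrist_force: [0.0, -0.6, 0.3]
gripper_width: 44.8
grasp_force: 0.0
```

Still no contact; close here and see whether there is a grip.

Emit:
apply_moves(
  moves=[
    [0,0,0,0,0,0,0.0],
    [0,0,0,0,0,0,0.0],
    [0,0,0,0,0,0,0.0],
    [0,0,0,0,0,0,0.0],
    [0,0,0,0,0,0,0.0],
  ],
  grip_force=40,
)

```text
t: 16.05
tcp_pos: [535.6, -238.6, -26.0]
eef_rot: [-0.124, 0.992, 0.0, 0.0]
wrist_force: [0.1, 0.8, 1.3]
gripper_width: 13.2
grasp_force: 40.0
```

```bash
python3 - <<'E'
from h import *
delta([548,-190,150],down(0)); r=down(0,-22.92); print(r.apply([1,0,0]),r.apply([0,0,1]))
E
```

```text
shift m [-0.0241  0.0441 -0.176 ] turn [ 1.0000e-02 -1.0000e-02  1.0429e+02]
[ 0.          0.92104952 -0.38944548] [ 0.         -0.38944548 -0.92104952]
```

To row units: -0.176 m is -0.22, -0.15 m is -0.1875, 56 degrees is 0.6222.

Emit:
apply_moves(
  moves=[
    [0,0,-0.0375,0,0,0,0.0],
    [0,0,-0.0875,0,0,0.0889,0.0],
    [-0.0063,0.0125,-0.1375,0,0,0.1778,0.0],
    [-0.0125,0.025,-0.1875,0,0,0.2667,0.0],
    [-0.025,0.0375,-0.22,0,0,0.3556,0.0],
    [-0.03,0.055,-0.22,0,0,0.4444,0.0],
    [-0.03,0.055,-0.22,0,0,0.5333,0.0],
    [-0.03,0.055,-0.22,0,0,0.6222,0.0],
  ],
  grip_force=55,
)

```text
t: 16.85
tcp_pos: [547.9, -189.7, 149.9]
eef_rot: [0.358, 0.934, -0.0, -0.0]
wrist_force: [-0.0, -0.6, -2.2]
gripper_width: 13.4
grasp_force: 55.0
```

To row units: 48.3 degrees is 0.5367.

Emit:
apply_moves(
  moves=[
    [0,0,0,0,0,0.0889,0.0],
    [0,0,0,0,0,0.1778,0.0],
    [0,0,0,0,0,0.2667,0.0],
    [0,0,0,0,0,0.3556,0.0],
    [0,0,0,0,0,0.4444,0.0],
    [0,0,0,0,0,0.5367,0.0],
    [0,0,0,0,0,0.5367,0.0],
  ],
)

```text
t: 17.55
tcp_pos: [547.7, -190.1, 149.6]
eef_rot: [0.707, 0.707, -0.0, -0.0]
wrist_force: [0.2, 1.0, -2.0]
gripper_width: 13.2
grasp_force: 55.0
```

```bash
python3 - <<'E'
from h import *
np.set_printoptions(precision=1,suppress=True)
st()
F={}
for n in('wrist','scene','top'):
  F[n]=cam(n)
  for q in('bar_tip','bar','saddle','socket_mouth','socket_seat','jack'):
    print(n,q,[(np.array(x['point']),round(x['score'],2)) for x in cams.mark_of(n,q) if x['score']>.3][:3])
a=F['scene']
m=cams.outline_of('wrist','jack')
c=F['wrist']
for x in m:
  k=cv2.findNonZero(x['pixels'].astype(np.uint8)); print(round(x['score'],2),len(k),cv2.boundingRect(k),cv2.minAreaRect(k))
E
```

```text
t 17.55 q [-0.5  0.2  1.6 -0.   1.3 -0.5] tcp [ 547.7 -190.1  149.6] yaxis ang -0.04 z [-0.  0. -1.] F [ 0.2  1.  -2. ] w 13.21033764977042 54.97959315776825
wrist bar_tip [(array([249.4, -64.6,   7.5]), 0.63)]
wrist bar [(array([330.8, -91.7,   0.5]), 0.7), (array([ 546.9, -123.5,  175.1]), 0.69)]
wrist saddle []
wrist socket_mouth []
wrist socket_seat []
wrist jack []
scene bar_tip [(array([546.2, -21.5, 183.5]), 0.85), (array([253.2, -65. ,   1.8]), 0.46)]
scene bar [(array([332.3, -87.9,   2.7]), 0.58)]
scene saddle [(array([546.6, 185.2,  99.2]), 0.55)]
scene socket_mouth [(array([543.3,  44.2, 104.4]), 0.7), (array([123.9, 332.8, 105.4]), 0.59)]
scene socket_seat [(array([550.5,  92.7,  77.8]), 0.87), (array([177. , 332.5,  81. ]), 0.57), (array([547.3, 185.1,  99.9]), 0.47)]
scene jack [(array([546.7, 184.3,   5.3]), 0.67)]
top bar_tip [(array([552. , -18.3, 180.1]), 0.77)]
top bar [(array([ 549. , -123.6,  177.1]), 0.73), (array([325.1, -90. ,   3.1]), 0.49), (array([716.8, -54.1,   0.7]), 0.46)]
top saddle [(array([274.4, 325.4,  98.2]), 0.74), (array([549.5, -16.9, 179.2]), 0.32)]
top socket_mouth [(array([548.1,  42.4, 100.1]), 0.73)]
top socket_seat [(array([180.5, 336.1,  83.7]), 0.71), (array([548.1,  93. ,  86.2]), 0.67)]
top jack [(array([273.3, 322.2,   0.6]), 0.97), (array([550.4, 184.1,  -0.4]), 0.96)]
```

To row units: 0.042 m is 0.0525, 0.0023 m is 0.0029, -22.9 degrees is -0.2544.

Emit:
apply_moves(
  moves=[
    [0,0,0,0,-0.0889,0,0.0],
    [0,0,0,0,-0.1778,0,0.0],
    [0.0125,0,0,0,-0.2544,0,0.0],
    [0.0525,0,0.0029,0,-0.2544,0,0.0],
    [0.0525,0,0.0029,0,-0.2544,0,0.0],
    [0.0525,0,0.0029,0,-0.2544,0,0.0],
  ],
)

```text
t: 19.25
tcp_pos: [548.2, -147.7, 147.6]
eef_rot: [0.693, 0.693, -0.14, 0.14]
wrist_force: [0.7, -0.0, -1.2]
gripper_width: 13.2
grasp_force: 55.0
```

```bash
python3 - <<'E'
from h import *
np.set_printoptions(precision=1,suppress=True)
st()
F={}
for n in('scene','top'):
  F[n]=cam(n)
  for q in('bar_tip','socket_mouth','socket_seat','jack'):
    print(n,q,[(np.array(x['point']),round(x['score'],2)) for x in cams.mark_of(n,q) if x['score']>.3][:3])
E
```

```text
t 19.25 q [-0.2  0.1  1.7 -0.4  1.2 -0.1] tcp [ 548.2 -147.7  147.6] yaxis ang 0.07 z [ 0.  -0.4 -0.9] F [ 0.7 -0.  -1.2] w 13.184550850119368 54.977145195007324
scene bar_tip [(array([544.8,  18.6, 110.1]), 0.87), (array([250.4, -61.5,   5.1]), 0.5)]
scene socket_mouth [(array([545.8,  41.5, 103. ]), 0.71)]
scene socket_seat [(array([547.6,  95.2,  80.6]), 0.77), (array([180.5, 332.5,  81.6]), 0.72)]
scene jack [(array([548. , 187.2,   2.4]), 0.91)]
top bar_tip [(array([551.3,  25.6, 108.4]), 0.9)]
top socket_mouth [(array([125.2, 339.6, 100.4]), 0.97), (array([547.6,  38.3, 103.6]), 0.66)]
top socket_seat [(array([548.5,  92.9,  84.1]), 0.85), (array([175.5, 337.9,  82.3]), 0.7)]
top jack [(array([548. , 185.5,  -2.1]), 0.94), (array([268.9, 327.1,  -1.4]), 0.7)]
```

To row units: 0.03 m is 0.0375, 0.024 m is 0.03.

Emit:
apply_moves(
  moves=[
    [0.0075,0,0,0,0,0,0.0],
    [0.015,0,0,0,0,0,0.0],
    [0.0225,0,0,0,0,0,0.0],
    [0.03,0,0,0,0,0,0.0],
    [0.0375,0,0,0,0,0,0.0],
    [0.0375,0,0,0,0,0,0.0],
  ],
)

```text
t: 20.35
tcp_pos: [547.7, -119.5, 135.3]
eef_rot: [0.693, 0.693, -0.14, 0.14]
wrist_force: [0.2, 0.0, -0.5]
gripper_width: 12.9
grasp_force: 55.0
```

```bash
python3 - <<'E'
from h import *
np.set_printoptions(precision=1,suppress=True)
st()
for n in('scene','top'):
  cam(n)
  for q in('bar_tip','socket_mouth','socket_seat','saddle','jack'):
    print(n,q,[(np.array(x['point']),round(x['score'],2)) for x in cams.mark_of(n,q) if x['score']>.3][:3])
E
```

```text
t 20.35 q [-0.2  0.2  1.8 -0.4  1.2 -0. ] tcp [ 547.7 -119.5  135.3] yaxis ang 0.04 z [-0.  -0.4 -0.9] F [ 0.2  0.  -0.5] w 12.89361457095425 54.97762978076935
scene bar_tip [(array([547.6,  49.2,  96.8]), 0.66), (array([249.9, -65.4,   4.2]), 0.47), (array([547.8, -48.5, 135.3]), 0.46)]
scene socket_mouth [(array([542.9,  46.2, 107.1]), 0.95), (array([126.8, 338.5, 104. ]), 0.49)]
scene socket_seat [(array([546.5,  93.8,  81.3]), 0.79), (array([178.1, 332. ,  83. ]), 0.77)]
scene saddle [(array([549.3, 186.5,  97.9]), 0.58), (array([546. , -52.5, 136.9]), 0.51)]
scene jack [(array([550.1, 187.3,   4.3]), 0.61)]
top bar_tip [(array([546. ,  50. ,  96.5]), 0.68), (array([250.8, -64.8,   6.1]), 0.68)]
top socket_mouth [(array([125.8, 339.7, 103.3]), 0.71), (array([549.4,  38.1, 100.4]), 0.55)]
top socket_seat [(array([178.9, 338.6,  81.6]), 0.8), (array([550.5, 187.3,   4. ]), 0.66), (array([547.2,  96.6,  85.7]), 0.57)]
top saddle [(array([271.7, 324.6,  97.7]), 0.65)]
top jack [(array([548.8, 186.3,  -0.2]), 0.73)]
```

To row units: 0.03 m is 0.0375, 0.025 m is 0.0313.

Emit:
apply_moves(
  moves=[
    [0.0063,0,0,0,0,0,0.0],
    [0.0125,0,0,0,0,0,0.0],
    [0.0188,0,0,0,0,0,0.0],
    [0.025,0,0,0,0,0,0.0],
    [0.0313,0,0,0,0,0,0.0],
    [0.0375,0,0,0,0,0,0.0],
    [0.0375,0,0,0,0,0,0.0],
  ],
)

```text
t: 21.65
tcp_pos: [547.8, -92.2, 123.8]
eef_rot: [0.693, 0.693, -0.14, 0.14]
wrist_force: [0.0, 0.8, -1.1]
gripper_width: 13.5
grasp_force: 55.0
```

To row units: 0.012 m is 0.015, 0.009 m is 0.0113.

Emit:
apply_moves(
  moves=[
    [0.0038,0,0,0,0,0,0.0],
    [0.0075,0,0,0,0,0,0.0],
    [0.0113,0,0,0,0,0,0.0],
    [0.015,0,0,0,0,0,0.0],
    [0.015,0,0,0,0,0,0.0],
  ],
)

```text
t: 22.15
tcp_pos: [547.9, -81.5, 119.3]
eef_rot: [0.693, 0.693, -0.14, 0.14]
wrist_force: [0.6, -0.2, -0.9]
gripper_width: 13.1
grasp_force: 55.0
```

```bash
python3 - <<'E'
from h import *
np.set_printoptions(precision=1,suppress=True)
st()
for n in('scene','top'):
  cam(n)
  for q in('bar_tip','bar','socket_mouth','socket_seat','saddle','jack'):
    print(n,q,[(np.array(x['point']),round(x['score'],2)) for x in cams.mark_of(n,q) if x['score']>.3][:3])
E
```

```text
t 22.15 q [-0.1  0.2  1.8 -0.4  1.2  0. ] tcp [547.9 -81.5 119.3] yaxis ang 0.0 z [-0.  -0.4 -0.9] F [ 0.6 -0.2 -0.9] w 13.088340997682613 54.976651668548584
scene bar_tip []
scene bar [(array([546.3, -10.9, 116.7]), 0.91), (array([717.1,  51.1,   3. ]), 0.67), (array([330.8, -87.6,   1. ]), 0.45)]
scene socket_mouth [(array([546.6,  43.4, 104.5]), 0.76), (array([125.7, 332.2, 103.6]), 0.5)]
scene socket_seat [(array([179.5, 329.9,  82.3]), 0.76), (array([546.5,  94.7,  80.9]), 0.73), (array([545.6, 186.2,  99.1]), 0.68)]
scene saddle [(array([544.8, 187.3,  97.5]), 0.56)]
scene jack [(array([548.7, 193.4, 114.1]), 0.67), (array([547. , 187.5,   1.5]), 0.62)]
top bar_tip [(array([254. , -64.1,   4.4]), 0.63)]
top bar [(array([325.7, -91.5,   1.5]), 0.73)]
top socket_mouth [(array([125.2, 339. , 103. ]), 0.77), (array([549.4,  42.5, 100.5]), 0.76)]
top socket_seat [(array([547.3,  92.5,  85.7]), 0.89), (array([178.7, 335.2,  85.6]), 0.86)]
top saddle [(array([272.2, 326.1,  99.5]), 0.7)]
top jack [(array([269.2, 325.3,   1.1]), 0.68), (array([548.3, 185.3,  -1.2]), 0.55)]
```

To row units: 0.004 m is 0.005, 0.002 m is 0.0025.

Emit:
apply_moves(
  moves=[
    [0.0025,0,0,0,0,0,0.0],
    [0.005,0,0,0,0,0,0.0],
    [0.005,0,0,0,0,0,0.0],
  ],
)

```text
t: 23.15
tcp_pos: [548.1, -78.4, 118.2]
eef_rot: [0.693, 0.693, -0.141, 0.141]
wrist_force: [0.2, -1.9, -0.2]
gripper_width: 13.4
grasp_force: 55.0
```

To row units: 0.004 m is 0.005, 0.002 m is 0.0025.

Emit:
apply_moves(
  moves=[
    [0.0025,0,0,0,0,0,0.0],
    [0.005,0,0,0,0,0,0.0],
    [0.005,0,0,0,0,0,0.0],
  ],
)

```text
t: 23.45
tcp_pos: [548.8, -76.9, 118.4]
eef_rot: [0.693, 0.693, -0.142, 0.143]
wrist_force: [0.3, -8.4, 3.9]
gripper_width: 13.4
grasp_force: 55.0
```

To row units: 0.0856 m is 0.107, 0.0746 m is 0.0933, 22.9 degrees is 0.2544.

Emit:
apply_moves(
  moves=[
    [-0.0025,0,0,0,0,0,0.0],
    [0.0013,0,0.0195,0,0.0444,0,0.0],
    [0.0063,0,0.0386,0,0.0889,0,0.0],
    [0.0125,0,0.0573,0,0.1333,0,0.0],
    [0.02,0,0.0755,0,0.1778,0,0.0],
    [0.0288,0,0.0933,0,0.2222,0,0.0],
    [0.0363,0,0.1058,0,0.2544,0,0.0],
    [0.0363,0,0.107,0,0.2544,0,0.0],
  ],
)

```text
t: 24.25
tcp_pos: [548.3, -81.5, 26.2]
eef_rot: [0.708, 0.706, 0.001, -0.001]
wrist_force: [0.1, 0.7, 5.6]
gripper_width: 13.3
grasp_force: 55.0
```

```bash
python3 - <<'E'
from h import *
np.set_printoptions(precision=1,suppress=True)
st(); print(arm.state()['ft_torque'])
for n in('scene','top'):
  cam(n)
  for q in('bar','socket_mouth','socket_seat','saddle','jack','lift_pad'):
    print(n,q,[(np.array(x['point']),round(x['score'],2)) for x in cams.mark_of(n,q) if x['score']>.3][:3])
E
```

```text
t 24.25 q [-0.4  0.3  1.8  0.   1.1 -0.4] tcp [548.3 -81.5  26.2] yaxis ang -0.19 z [ 0.  0. -1.] F [0.1 0.7 5.6] w 13.348454419724511 54.98443901538849
[0.7 0.  0. ]
scene bar [(array([545.6, -14.4,  55.1]), 0.87), (array([334.2, -89.3,   3.2]), 0.56)]
scene socket_mouth [(array([545.9,  39.5,  66. ]), 0.86)]
scene socket_seat [(array([548.1,  96.1,  61.4]), 0.7), (array([180.1, 333.7,  81.9]), 0.65), (array([549.9, 189.9, 113.1]), 0.4)]
scene saddle [(array([543.9, 189.1, 105.3]), 0.52)]
scene jack [(array([551.1, 189.4,   2.7]), 0.77)]
scene lift_pad [(array([550.1, 192.3, 115.7]), 0.65)]
top bar [(array([552.6, -16.3,  55.1]), 0.45)]
top socket_mouth [(array([546.8,  32.4,  63.8]), 0.95), (array([125.1, 336.1,  99.5]), 0.62)]
top socket_seat [(array([179.9, 335.5,  83.6]), 0.89), (array([548.6,  92.7,  67.2]), 0.76)]
top saddle [(array([272.4, 328.2,  98.3]), 0.68)]
top jack [(array([272.6, 324.8,   1.4]), 0.82), (array([546.8, 187.9,  -0.5]), 0.71)]
top lift_pad [(array([544.9, 188.5, 110. ]), 0.86)]
```

To row units: -0.092 m is -0.115, 0.0046 m is 0.0058, -22.9 degrees is -0.2544.

Emit:
apply_moves(
  moves=[
    [-0.0019,0,-0.02,0,-0.0444,0,0.0],
    [-0.0028,0,-0.0406,0,-0.0889,0,0.0],
    [-0.0025,0,-0.06,0,-0.1333,0,0.0],
    [-0.0008,0,-0.08,0,-0.1778,0,0.0],
    [0.0025,0,-0.0988,0,-0.2222,0,0.0],
    [0.0058,0,-0.1144,0,-0.2544,0,0.0],
    [0.0058,0,-0.115,0,-0.2544,0,0.0],
    [0.0058,0,-0.115,0,-0.2544,0,0.0],
  ],
)

```text
t: 25.75
tcp_pos: [548.3, -76.3, 118.5]
eef_rot: [0.693, 0.693, -0.14, 0.141]
wrist_force: [1.0, -2.5, 0.0]
gripper_width: 13.2
grasp_force: 55.0
```

```bash
python3 - <<'E'
from h import *
st()
E
```

```text
t 25.75 q [-0.109  0.189  1.756 -0.431  1.184  0.053] tcp [548.3 -76.3 118.5] yaxis ang 0.04 z [ 0.001 -0.389 -0.921] F [ 1.  -2.5  0. ] w 13.199020774324836 54.9825918674469
```

To row units: 0.088 m is 0.11, 0.087 m is 0.1088, 22.9 degrees is 0.2544.

Emit:
apply_moves(
  moves=[
    [0.0038,0,0.0195,0,0.0444,0,0.0],
    [0.0088,0,0.0386,0,0.0889,0,0.0],
    [0.015,0,0.0573,0,0.1333,0,0.0],
    [0.0225,0,0.0755,0,0.1778,0,0.0],
    [0.0313,0,0.0933,0,0.2222,0,0.0],
    [0.0381,0,0.1088,0,0.2544,0,0.0],
    [0.0381,0,0.11,0,0.2544,0,0.0],
    [0.0381,0,0.11,0,0.2544,0,0.0],
  ],
)

```text
t: 26.55
tcp_pos: [549.0, -80.7, 26.1]
eef_rot: [0.708, 0.706, 0.003, -0.002]
wrist_force: [-0.9, 8.8, 12.4]
gripper_width: 13.3
grasp_force: 55.0
```

```bash
python3 - <<'E'
from h import *
np.set_printoptions(precision=1,suppress=True)
st()
for n in('scene','top'):
  cam(n)
  for q in('saddle','jack','lift_pad'):
    print(n,q,[(np.array(x['point']),round(x['score'],2)) for x in cams.mark_of(n,q) if x['score']>.3][:3])
E
```

```text
t 26.55 q [-0.4  0.3  1.8  0.   1.1 -0.4] tcp [549.  -80.7  26.1] yaxis ang -0.22 z [ 0.  0. -1.] F [-0.9  8.8 12.4] w 13.286621541701402 55.01761078834534
scene saddle [(array([549.2,  36.9,  66. ]), 0.6), (array([548.4, 188.3, 110.1]), 0.51)]
scene jack [(array([545. , 187.9,   2.2]), 0.59)]
scene lift_pad [(array([545.2, 193.4, 116.4]), 0.69)]
top saddle [(array([272.5, 327.4, 100.5]), 0.59)]
top jack [(array([548.9, 191.2,  -1.5]), 0.86), (array([272.2, 325.5,   0.6]), 0.64)]
top lift_pad [(array([547.3, 188. , 114.7]), 0.82)]
```

To row units: -0.093 m is -0.1163, 0.003 m is 0.0038, -22.9 degrees is -0.2544.

Emit:
apply_moves(
  moves=[
    [0.0013,0,-0.02,0,-0.0444,0,0.0],
    [0,0,-0.0406,0,-0.0889,0,0.0],
    [0,0,-0.06,0,-0.1333,0,0.0],
    [0.0013,0,-0.08,0,-0.1778,0,0.0],
    [0.0038,0,-0.0988,0,-0.2222,0,0.0],
    [0.0069,0,-0.1156,0,-0.2544,0,0.0],
    [0.0069,0,-0.1163,0,-0.2544,0,0.0],
    [0.0069,0,-0.1163,0,-0.2544,0,0.0],
  ],
)

```text
t: 27.75
tcp_pos: [547.3, -76.9, 117.1]
eef_rot: [0.693, 0.693, -0.14, 0.139]
wrist_force: [0.4, -0.5, -1.9]
gripper_width: 13.5
grasp_force: 55.0
```

To row units: 0.088 m is 0.11, 0.087 m is 0.1088, 22.9 degrees is 0.2544.

Emit:
apply_moves(
  moves=[
    [0.005,0,0.0195,0,0.0444,0,0.0],
    [0.01,0,0.0386,0,0.0889,0,0.0],
    [0.0163,0,0.0573,0,0.1333,0,0.0],
    [0.025,0,0.0755,0,0.1778,0,0.0],
    [0.0338,0,0.0933,0,0.2222,0,0.0],
    [0.0413,0,0.1088,0,0.2544,0,0.0],
    [0.0413,0,0.11,0,0.2544,0,0.0],
    [0.0413,0,0.11,0,0.2544,0,0.0],
  ],
)

```text
t: 28.55
tcp_pos: [548.4, -80.6, 25.0]
eef_rot: [0.708, 0.706, 0.002, -0.001]
wrist_force: [-1.4, 4.7, 12.2]
gripper_width: 13.2
grasp_force: 55.1
```

```bash
python3 - <<'E'
from h import *
np.set_printoptions(precision=1,suppress=True)
st()
for n in('scene','top'):
  cam(n)
  for q in('saddle','jack','lift_pad','socket_mouth','bar'):
    print(n,q,[(np.array(x['point']),round(x['score'],2)) for x in cams.mark_of(n,q) if x['score']>.3][:3])
E
```

```text
t 28.55 q [-0.4  0.3  1.8  0.   1.1 -0.4] tcp [548.4 -80.6  25. ] yaxis ang -0.22 z [ 0.  0. -1.] F [-1.4  4.7 12.2] w 13.196009628859219 55.06843686103821
scene saddle [(array([544. , 184.8, 120.4]), 0.66)]
scene jack [(array([548.7, 190.7,   3.2]), 0.77)]
scene lift_pad [(array([548.7, 193.1, 122.8]), 0.89), (array([545.7,  36.6,  63.1]), 0.68)]
scene socket_mouth [(array([545.5,  37.4,  65.4]), 0.77), (array([124.7, 333.9, 105.5]), 0.63)]
scene bar [(array([546.1, -14.2,  54. ]), 0.85), (array([331. , -90.7,   4.4]), 0.39)]
top saddle [(array([271.8, 326.6, 102.1]), 0.74)]
top jack [(array([549.8, 190.6,   0.3]), 0.87), (array([269.2, 324.5,  -0.7]), 0.68)]
top lift_pad [(array([547.8, 193.1, 119.1]), 0.7)]
top socket_mouth [(array([123.9, 337.1, 102.5]), 0.63), (array([546.3,  32.7,  63.7]), 0.62)]
top bar [(array([718.2, -54.8,  -0.9]), 0.62)]
```

To row units: -0.094 m is -0.1175, -0.0935 m is -0.1169, -22.9 degrees is -0.2544.

Emit:
apply_moves(
  moves=[
    [0.0013,0,-0.02,0,-0.0444,0,0.0],
    [0,0,-0.0406,0,-0.0889,0,0.0],
    [0,0,-0.06,0,-0.1333,0,0.0],
    [0.0013,0,-0.08,0,-0.1778,0,0.0],
    [0.0038,0,-0.0988,0,-0.2222,0,0.0],
    [0.0069,0,-0.1169,0,-0.2544,0,0.0],
    [0.0069,0,-0.1175,0,-0.2544,0,0.0],
    [0.0069,0,-0.1175,0,-0.2544,0,0.0],
  ],
)

```text
t: 29.95
tcp_pos: [547.5, -76.3, 117.5]
eef_rot: [0.693, 0.693, -0.14, 0.139]
wrist_force: [-0.4, -1.9, -0.7]
gripper_width: 12.9
grasp_force: 55.0
```

To row units: 0.088 m is 0.11, 0.087 m is 0.1088, 22.9 degrees is 0.2544.

Emit:
apply_moves(
  moves=[
    [0.005,0,0.0195,0,0.0444,0,0.0],
    [0.01,0,0.0386,0,0.0889,0,0.0],
    [0.0163,0,0.0573,0,0.1333,0,0.0],
    [0.025,0,0.0755,0,0.1778,0,0.0],
    [0.0338,0,0.0933,0,0.2222,0,0.0],
    [0.0413,0,0.1088,0,0.2544,0,0.0],
    [0.0413,0,0.11,0,0.2544,0,0.0],
    [0.0413,0,0.11,0,0.2544,0,0.0],
  ],
)

```text
t: 30.75
tcp_pos: [548.9, -80.6, 25.3]
eef_rot: [0.708, 0.706, 0.002, -0.0]
wrist_force: [-1.7, 0.2, 11.6]
gripper_width: 13.5
grasp_force: 55.0
```

```bash
python3 - <<'E'
from h import *
np.set_printoptions(precision=1,suppress=True)
st()
for n in('scene','top'):
  cam(n)
  for q in('saddle','jack','lift_pad','socket_mouth','bar','bar','spare_foot','screwdriver','tape_roll'):
    print(n,q,[(np.array(x['point']),round(x['score'],2)) for x in cams.mark_of(n,q) if x['score']>.3][:3])
st()
E
```

```text
t 30.75 q [-0.4  0.3  1.8  0.   1.1 -0.4] tcp [548.9 -80.6  25.3] yaxis ang -0.23 z [ 0.  0. -1.] F [-1.7  0.2 11.6] w 13.494052999325307 55.04494607448578
scene saddle [(array([548.6, 189.5, 124.9]), 0.62)]
scene jack [(array([545.5, 190.5,   4. ]), 0.62)]
scene lift_pad [(array([547.9, 195.3, 135. ]), 0.7)]
scene socket_mouth [(array([126. , 334.9, 108.4]), 0.67), (array([547.7,  38. ,  64.2]), 0.66)]
scene bar [(array([545.4, -14.8,  53.7]), 0.68), (array([332.4, -88. ,   1.5]), 0.4)]
scene bar [(array([545.4, -14.8,  53.7]), 0.68), (array([332.4, -88. ,   1.5]), 0.4)]
scene spare_foot [(array([719.9,  51.8,   1.3]), 0.54)]
scene screwdriver [(array([ 715.9, -231.1,    2.3]), 0.79)]
scene tape_roll [(array([716. , -55.7,  -4.7]), 0.76)]
top saddle [(array([272.7, 328.1,  99.9]), 0.45)]
top jack [(array([547.4, 186.8,  -2.2]), 0.75), (array([547.3,  32. ,  64.2]), 0.7), (array([270.1, 322. ,  -2.1]), 0.61)]
top lift_pad [(array([546.6, 195.8, 126.6]), 0.68)]
top socket_mouth [(array([544.8,  32.4,  63.3]), 0.93), (array([126. , 338.5, 102.2]), 0.72)]
top bar [(array([547. , -13.4,  55.7]), 0.73)]
top bar [(array([547. , -13.4,  55.7]), 0.73)]
top spare_foot [(array([715.9,  54. ,   0.4]), 0.47)]
top screwdriver [(array([ 724.4, -239.3,    0.8]), 0.53)]
top tape_roll [(array([717.3, -55.5,   0.3]), 0.53)]
t 31.75 q [-0.4  0.3  1.8  0.   1.1 -0.4] tcp [549.  -80.6  25.8] yaxis ang -0.15 z [ 0.  0. -1.] F [-1.7 -1.  11.5] w 13.760187326826497 55.03984272480011
```

```bash
python3 -c "
from h import *
print(arm.hand_in())"
```

```text
the job is handed in; nothing more can be done
None
```

I handed the job in at about 32 s: the jack stands under the lift pad with the bar home, and after 4 strokes the cameras put the pad about 15 mm up. The arm is still pressing the bar down with about 11 N, and the foot, tape roll and screwdriver are where they started. No verdict came back from the hand-in.

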